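# Unlock and reset the pull-to-turn air regulator

## Robot

A 6-joint arm with a two-finger parallel gripper is mounted at the origin on the work surface. World frame = base frame: x ahead of the robot, y to its left, z up, the work surface at z = 0. Lengths are in m, angles in degrees, forces in N, time in s.
With the tool pointing down it reaches from about 0.325 to 0.9 m from the base axis. Payload 3.5 kg.
Tool frame: the origin (TCP) lies on the centre line of the jaws, within the pads' length; the fingertips stand 22 mm ahead of it and the grasp point (between the pads) lies 3 mm ahead of it; z points along the fingers, y is the line along which they close (so a half turn about z gives the same grasp; the last joint's range is limited). The gripper opens to 85 mm and grips with 20 to 120 N. Pads are 22 mm wide; open, the fingers measure 114 mm over their backs; the gripper's body (76 mm by 85 mm) begins 54 mm behind the grasp point. The pads swing forward as they close: fully open they stand 13 mm farther back than shut.
Start: joints at [-81.555, 15.837, -1.513, 72.651, 0, 84.076], TCP at [0.155, -0.605, 0.225] pointing down, gripper open.
Joint ranges: [-178.77, 178.77], [-48.84, 107.48], [-61.69, 71.31], [-111.58, 123.2], [-90, 87.43], [-180, 180]. Speed limits (degrees/s): [147.25, 147.25, 180, 180, 180, 180].

## Interface

Orientations are given as a 3x3 rotation matrix whose columns are the frame's x, y, z axes.
In Python, from station import arm, kin, imaging, order, sensors gives the robot as it stands. Calls block until the motion is done:
- arm.move_to(position, orientation): joint-space move of the TCP to a pose.
- arm.move_l(position, speed=0.15, rot=None): straight line of the TCP; rot=None keeps the orientation; speed is the mean speed in m/s.
- arm.move_j(angles): joint-space move.
- arm.command_gripper(opening, newtons=None): opening from 0.0 (shut) to 1.0 (fully open); newtons is the grip in N (None keeps the last); returns when the fingers have stopped.
- arm.pause(seconds).
- kin.inverse_kinematics(position, orientation): joint angles nearest the present ones, or None.
- imaging.capture(name): name is "scene" or "side" or "wrist"; returns a dict with "pixels" (400x640x3 uint8, red, green, blue), "z_map" (400x640 float32, m along the optical axis (not along the pixel's ray), 0 where there is no reading), "intrinsics" (3x3 intrinsics, pixels), "xyz" and "rotation" of the camera in the world. Camera axes: x right, y down, z forward; pixel columns grow to the right and rows downward; lengths in m; the calibration is good to about 2 mm. A picture is of the moment at which its call begins.
A pose or a line that the arm cannot do raises arm.IKError and nothing moves.
- order.hand_in(): hands the job in; it is judged then, once.
Trained networks look in a picture, given as the dict that the camera call returned (one of the last four; its "shot" number tells which), for a name from the list of things; names that differ only in an ending like _2 or _b are one class to them, and where a whole thing is asked for, a point or a joint stands for the part that bears it (a point fixed in the world has none). Each returns a list of dicts, best first, with "confidence" (0 to 1); they miss things now and then, are a little off and sometimes report something else, mostly with a low value. They report only what shows in the picture. A call takes as long as a camera call.
- imaging.recognise(target, picture): "centre" ([x, y, z] in m, in world coordinates, good to about 4 mm: the middle of the surface that is visible of it).
- imaging.trace(target, picture): "region" (400x640 bool, what is visible of it).
- imaging.place_of(target, picture): "centre" ([x, y, z] in m, in world coordinates, good to about 4 mm: a listed point, or the origin of a listed thing).
Readings, each from a call of its own:
- sensors.read_time(): time.
- sensors.read_joint_positions(): joint angles.
- sensors.read_dq(): joint speeds.
- sensors.read_tau(): joint torques, N m.
- sensors.read_tool_pos(): TCP position.
- sensors.read_ee_rot(): TCP orientation.
- sensors.read_contact_force(): force on the tool from outside, world axes, zero at the start.
- sensors.read_ft_torque(): the same for the moment, N m.
- sensors.read_opening(): opening from 0.0 (shut) to 1.0 (fully open).
- sensors.read_grip_force(): force on a finger pad.
Only numpy, scipy, OpenCV 4.12 (cv2) and the standard library are available. Lean on these libraries where they do the work, as an engineer would, in place of code of your own. Each camera call takes 0.05 s, during which the arm holds its last target. There are 200 camera calls.

## Task

Set the air regulator with the orange knob to its working position: pull the knob up to unlock it, turn it clockwise to the green arc, feel with light pressure for the hidden notch within the arc, push the knob fully home there and let go. The block stands on soft rubber mounts, so never haul or lean on it with more than about 12 N. Leave the black-knobbed regulator and the other things on the bench as they are.

Things in the scene. Friction and masses are not known exactly. Their poses are not given: they have to be found in the camera images.
- knob_grip (a point): Grip point on the upright axis of the ORANGE knob, 30 mm above its skirt's underside; it rises and turns with the knob, about 115 mm above the table at the start. Skirt: disc 67 mm across, 6 mm thick; on it a round grip 40 mm across (fine looks-only ribs to 42), 38 mm tall, so its top is 14 mm above this point. Friction (about 3 N) holds it at any height; turning takes 0.04 N m.
- orange_unit: Dark base plate of the orange-knobbed regulator, 130 x 130 x 12 mm, fixed; origin at the centre of its underside, on the knob's axis. Over it an aluminium block 100 x 100 mm on rubber mounts, its top 82 mm above the table; a gauge and the red tick mark its front (-x) side.
- pointer (a point): Outer tip of the white pointer line on the orange knob's skirt, 33 mm from the knob's axis. At the start it points at the small red tick on the block (the locked home position).
- green_arc (a point): Near (counter-clockwise) end of the green arc painted round the orange knob, 41.5 mm from its axis; from here the arc runs 0.65 rad clockwise. The single working notch lies anywhere 0.12 to 0.58 rad past this end, out of sight under the skirt: it must be felt. From above, this end is 0.27 to 1.33 rad, and the notch 0.85 to 1.45 rad, clockwise of the red tick.
- orange_pull (a joint): How far the orange knob is out, m: 0 = fully in, 0.013 = upper stop. A flat-ended 5 mm locking pin under the skirt, 30 mm from the axis, reaches 7 mm into the block: the knob turns freely only when out more than 7.5 mm; away from the home and working notches the pin lands on the flat top at about 7 mm. Notches are 8 mm wide: it drops in only within about 0.05 rad of the notch's middle.
- orange_knob (a joint): Turn of the orange knob, rad: 0 = home (pointer on the red tick), grows clockwise seen from above, up to 1.75.
- orange_head (a joint): Height of the orange regulator's block on its rubber mounts, m: about 0 unloaded, positive when pulled up, negative when pressed down; about 5 N per mm. More than 3 mm either way (about 15 N) overloads the mounts.
- black_knob (a joint): Turn of the BLACK knob of the second, otherwise similar regulator beside it, rad, 0 at the start. Not to be turned.
- black_unit: Dark base plate, 130 x 130 x 12 mm, of the second, black-knobbed regulator, of the same sizes, fixed; origin at the centre of its underside. Leave it alone.
- cylinder_a: Large pneumatic cylinder lying on the table, bystander: aluminium body 160 x 55 x 55 mm with dark ends and a rod; origin at the centre of its underside, x along the rod.
- cylinder_b: Large pneumatic cylinder, bystander: body 140 x 55 x 55 mm; origin at the centre of its underside, x along the rod.
- cylinder_c: Small pneumatic cylinder between the two regulators, bystander: body 70 x 36 x 36 mm with a rod; origin at the centre of its underside, x along the rod.
- cup: White cup, bystander, 72 mm across, 75 mm tall; origin at the centre of its underside.
- spray_can: Dark can, bystander, 56 mm across, 150 mm tall; origin at the centre of its underside.
- screwdriver: Screwdriver lying on the table, bystander; origin on its underside, x along the blade.
- spanner: Spanner lying on the table, bystander; origin on its underside, x along its length.

How it is judged (in metres and radians):
On the way, in this order (a step that is already met when the one before it is completed fails the run):
1. the orange knob is pulled out to unlock it (value of joint orange_pull above 0.008 m), for 0.1 s.
2. it is turned clockwise away from home while out (value of joint orange_knob above 0.35 rad and value of joint orange_pull above 0.005 m), for 0.1 s.
At the end, for the whole second after the job is handed in: The orange knob is pushed in to within 2 mm of fully home, in the notch of the green arc (turned more than 0.5 rad from home, where that is the only notch), and nothing touches it (value of joint orange_pull below 0.002 m and value of joint orange_knob above 0.5 rad and contact force between the fingers and orange_unit below 0.1 N).
It fails at once if the orange regulator is pressed down or pulled up more than 3 mm on its rubber mounts (about 15 N) (value of joint orange_head above 0.003 m or value of joint orange_head below -0.003 m).
It fails at once if the black knob is turned more than 0.15 rad (value of joint black_knob above 0.15 rad).
It fails at once if a cylinder, the cup, the can, the screwdriver or the spanner is moved more than 30 mm (distance of any of cylinder_a, cylinder_b, cylinder_c, cup, spray_can, screwdriver, spanner from where it was at the start of the episode above 0.03 m).
It also fails if it takes over 72 s, if anything falls off the work surface, if the arm or the gripper's body presses on something with over 40 N, if the wrist force passes 120 N, or if a joint passes its speed limit or range.

## Working session

There is one attempt and no reset: what is moved stays moved. The work goes in short steps, each a Python script; the robot and the scene stay as the last script left them, time stands still between calls to the robot, and variables do not carry over. Pictures are saved under pics/ and viewed, at most 10 in all, crops included, and the job is handed in when it is done.

```bash
mkdir -p pics; ls
python3 - <<'E'
from station import arm,kin,imaging,order,sensors
import cv2,numpy as np
for n in ("scene","side"):
    p=imaging.capture(n); cv2.imwrite(f"pics/{n}0.png",p["pixels"][...,::-1])
    print(n,p["xyz"].round(3))
    for t in ("knob_grip","orange_unit","pointer","green_arc","black_unit","spray_can","cup","cylinder_c","cylinder_a"):
        r=imaging.place_of(t,p); print(t,[(np.round(d["centre"],3).tolist(),round(d["confidence"],2)) for d in r[:2]])
print(sensors.read_time(),sensors.read_ee_rot().round(2))
E
```

```text
pics
scene [ 1.431 -0.209  0.975]
knob_grip [([0.491, -0.174, 0.118], 0.57)]
orange_unit [([0.494, -0.173, -0.008], 0.71)]
pointer [([0.457, -0.181, 0.093], 0.85), ([0.768, -0.186, -0.0], 0.63)]
green_arc [([0.459, -0.16, 0.083], 0.37)]
black_unit [([0.556, 0.161, 0.003], 0.69)]
spray_can [([0.608, 0.409, -0.0], 0.61)]
cup [([0.333, -0.348, -0.0], 0.62)]
cylinder_c [([0.547, -0.008, 0.001], 0.94), ([0.774, 0.192, -0.003], 0.89)]
cylinder_a [([0.547, -0.008, 0.001], 0.94), ([0.774, 0.192, -0.003], 0.89)]
side [0.296 0.725 0.791]
knob_grip [([0.493, -0.178, 0.113], 0.73)]
orange_unit [([0.493, -0.177, -0.002], 0.63), ([0.461, -0.18, 0.091], 0.16)]
pointer [([0.464, -0.181, 0.092], 0.57)]
green_arc [([0.456, -0.152, 0.085], 0.45)]
black_unit [([0.555, 0.164, -0.001], 0.61)]
spray_can [([0.6, 0.41, 0.002], 0.65)]
cup [([0.33, -0.352, 0.001], 0.88)]
cylinder_c [([0.772, 0.187, -0.0], 0.94), ([0.545, -0.009, -0.003], 0.7)]
cylinder_a [([0.772, 0.187, -0.0], 0.94), ([0.545, -0.009, -0.003], 0.7)]
1.0 [[ 0.97  0.25 -0.  ]
 [ 0.25 -0.97 -0.  ]
 [-0.    0.   -1.  ]]
```

View pics/scene0.png

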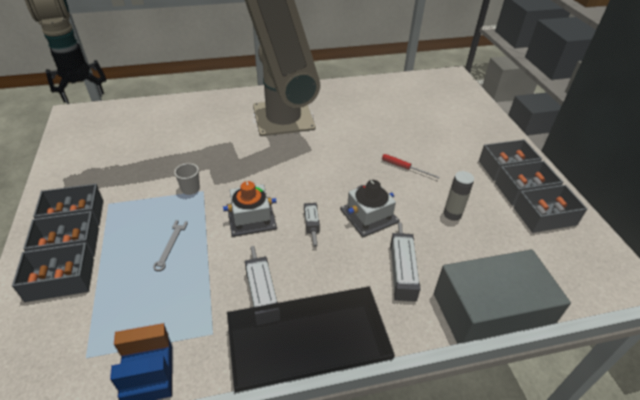

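View pics/side0.png

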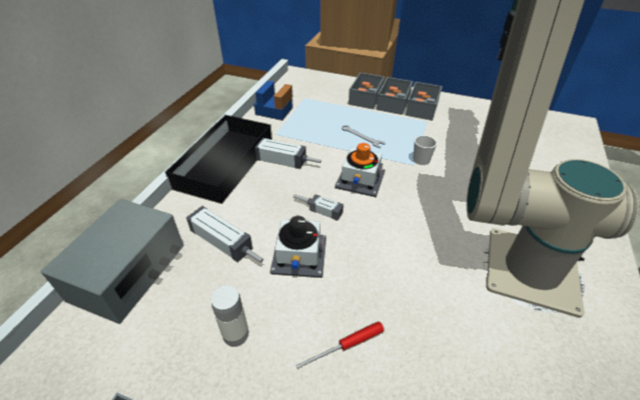

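```bash
cat > h.py <<'E'
from station import arm,kin,imaging,order,sensors
import cv2,numpy as np
def down(yaw):  # yaw of tool x axis, tool z down
    c,s=np.cos(yaw),np.sin(yaw); return np.array([[c,s,0],[s,-c,0],[0,0,-1.]])
def cloud(p):
    z=p["z_map"]; K=p["intrinsics"]; v,u=np.indices(z.shape)
    c=np.stack([(u-K[0,2])/K[0,0]*z,(v-K[1,2])/K[1,1]*z,z],-1)
    return c@p["rotation"].T+p["xyz"]
E
python3 - <<'E'
from h import *
for d in range(-180,180,30):
    q=kin.inverse_kinematics([0.493,-0.176,0.30],down(np.radians(d))); print(d,None if q is None else np.round(q,0))
d=0
arm.move_to([0.453,-0.176,0.30],down(0)); 
p=imaging.capture("wrist"); print(p["xyz"],p["rotation"].round(2))
cv2.imwrite("pics/w1.png",p["pixels"][...,::-1]); np.savez("w1.npz",**{k:p[k] for k in("pixels","z_map","intrinsics","xyz","rotation")})
for t in ("knob_grip","orange_unit","pointer","green_arc"):
    r=imaging.place_of(t,p); print(t,[(np.round(d["centre"],4).tolist(),round(d["confidence"],2)) for d in r[:2]])
print(sensors.read_time(),sensors.read_contact_force())
E
```

```text
-180 [-27.   4.  -7.  79.   0. -27.]
-150 [-27.   4.  -7.  79.   0. -57.]
-120 [-27.   4.  -7.  79.   0. -87.]
-90 [ -27.    4.   -7.   79.    0. -117.]
-60 [ -27.    4.   -7.   79.    0. -147.]
-30 [ -27.    4.   -7.   79.    0. -177.]
0 [-27.   4.  -7.  79.   0. 153.]
30 [-27.   4.  -7.  79.   0. 123.]
60 [-27.   4.  -7.  79.   0.  93.]
90 [-27.   4.  -7.  79.   0.  63.]
120 [-27.   4.  -7.  79.   0.  33.]
150 [-27.   4.  -7.  79.   0.   3.]
[ 0.53244939 -0.17700627  0.44850211] [[-0.   -0.95 -0.31]
 [-1.    0.    0.  ]
 [-0.    0.31 -0.95]]
knob_grip [([0.4956, -0.1833, 0.1175], 0.68)]
orange_unit [([0.4925, -0.1772, -0.0016], 0.57), ([0.4627, -0.1814, 0.0891], 0.39)]
pointer [([0.461, -0.1802, 0.0917], 0.82)]
green_arc [([0.4561, -0.1588, 0.0824], 0.53)]
3.1583 [-0.54387634 -0.20564857  1.2298571 ]
```

View pics/w1.png

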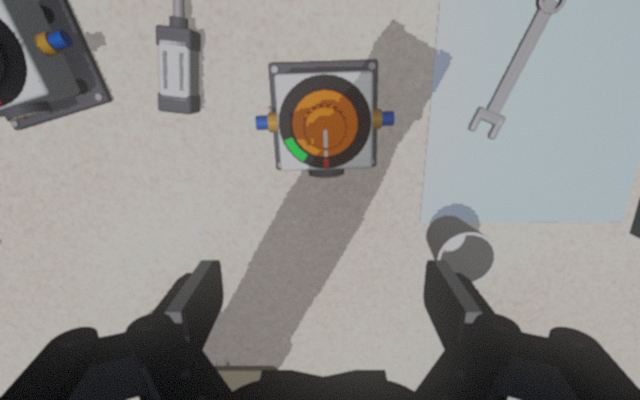

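Run:
```python
from h import *
p=dict(np.load("w1.npz")); P=cloud(p); X=P.reshape(-1,3); rgb=p["pixels"].reshape(-1,3).astype(int)
near=np.hypot(X[:,0]-.493,X[:,1]+.178)<.06
def circ(m,n):
    Q=X[m][:,:2]; (c,r)=cv2.minEnclosingCircle(Q.astype(np.float32)); print(n,len(Q),np.mean(X[m],0).round(4),np.round(c,4),round(r,4),np.median(X[m][:,2]).round(4))
h,_=np.histogram(X[near][:,2],bins=np.arange(.07,.14,.003)); print(h)
circ(near&(X[:,2]>.123),"top"); sk=near&(X[:,2]>.0865)&(X[:,2]<.095); circ(sk,"skirt")
g=near&(rgb[:,1]>rgb[:,0]+60)&(rgb[:,1]>rgb[:,2]+60); w=sk&(rgb.min(1)>110)
r=near&(rgb[:,0]>rgb[:,1]+80)&(rgb[:,1]<60)&(X[:,2]<.09)
c=np.array([.4935,-.1775])
for m,n in((g,"green"),(r,"red")):
    d=X[m][:,:2]-c; a=np.arctan2(d[:,1],-d[:,0]); print(n,m.sum(),np.percentile(a,[2,50,98]).round(3),np.hypot(*d.T).mean().round(4),X[m][:,2].mean().round(4))
blk=near&(X[:,2]>.078)&(X[:,2]<.085); 
bl=(abs(X[:,0]-.493)<.08)&(abs(X[:,1]+.178)<.08)&(X[:,2]>.006)&(X[:,2]<.018); print("base",cv2.minAreaRect(X[bl][:,:2].astype(np.float32)))
```

```text
[  50  120  107 1437 3698  200  548 1267    4    6    6    5    4    4
    7    8   10   55   57 1159  281    0    0]
top 23510 [ 0.471  -0.1777  0.3598] [ 0.4775 -0.1779] 0.055 0.3804
skirt 1839 [ 0.4976 -0.1775  0.0913] [ 0.4881 -0.1752] 0.0399 0.0914
green 224 [0.524 0.854 1.181] 0.0403 0.0851
red 9 [-0.096 -0.064 -0.037] 0.0395 0.0861
base ((0.4945624768733978, -0.17781418561935425), (0.12867945432662964, 0.13029104471206665), 1.7674540281295776)
```

Run:
```python
from h import *
p=dict(np.load("w1.npz")); P=cloud(p).reshape(-1,3); m=(np.hypot(P[:,0]-.4935,P[:,1]+.1775)<.04)&(P[:,2]>.124)&(P[:,2]<.135)
c,r=cv2.minEnclosingCircle(P[m][:,:2].astype(np.float32)); mean=P[m].mean(0); rc=cv2.minAreaRect(P[m][:,:2].astype(np.float32))
print(c,r,mean,rc)
xy=np.array(rc[0]); ref=np.array([.4945,-.1778])
assert np.hypot(*(xy-ref))<.005
xy=(xy+ref)/2; np.save("xy.npy",xy); print(xy)
R=down(np.pi/2)
arm.move_to([*xy,.22],R); arm.move_l([*xy,.119],speed=.08)
f0=sensors.read_contact_force(); print("free",f0,sensors.read_ft_torque(),sensors.read_time())
arm.command_gripper(.35,30); print(sensors.read_opening(),sensors.read_contact_force())
arm.command_gripper(0,30); print(sensors.read_opening(),sensors.read_grip_force(),sensors.read_contact_force(),sensors.read_tool_pos(),sensors.read_ft_torque(),sensors.read_time())
```

```text
(0.49391475319862366, -0.17777059972286224) 0.02081448771059513 [ 0.49470756 -0.17798559  0.12916737] ((0.4940643906593323, -0.1777539998292923), (0.039739832282066345, 0.03959374874830246), 38.9544563293457)
[ 0.4942822 -0.177777 ]
free [-0.75516241  0.11333495 -0.5195318 ] [-0.0044378   0.03674139  0.00865238] 5.9417
0.43352364985353214 [-1.95139298 -0.50230519  4.25343589]
0.435760431285183 29.744280874729156 [-3.90576893 -0.8267827   4.85026174] [ 0.4936766  -0.17782666  0.11903764] [-0.02513481  0.90680224  0.02179014] 6.675
```

Run:
```python
from h import *
arm.command_gripper(0,50)
print(sensors.read_contact_force())
p0=sensors.read_tool_pos(); t0=[*np.load("xy.npy"),.119]
for dz in (.001,.002,.004,.006,.008,.010,.0115):
    arm.move_l([t0[0],t0[1],t0[2]+dz],speed=.02)
    f=sensors.read_contact_force(); print(dz,f.round(2),(sensors.read_tool_pos()-p0).round(4))
    if abs(f[2])>9: break
print(sensors.read_time(),sensors.read_opening())
p=imaging.capture("side"); cv2.imwrite("pics/s2.png",cv2.resize(p["pixels"][100:220,280:440],(640,480))[...,::-1])
```

```text
[-4.85397051 -0.27866814  4.96422728]
0.001 [-4.39 -0.95  2.45] [-0.0001  0.0001  0.0005]
0.002 [-3.48 -1.15 -0.9 ] [-0.      0.0001  0.0013]
0.004 [-4.44 -1.49 -2.99] [-0.      0.0002  0.0033]
0.006 [-4.88 -2.13 -3.28] [-0.      0.0002  0.0057]
0.008 [-5.92 -1.74 -3.27] [0.     0.0002 0.0079]
0.01 [-5.26 -1.28 -3.72] [0.     0.0002 0.01  ]
0.0115 [-6.12 -2.22 -3.64] [0.     0.0002 0.0116]
8.6417 0.4152382102283857
```

View pics/s2.png

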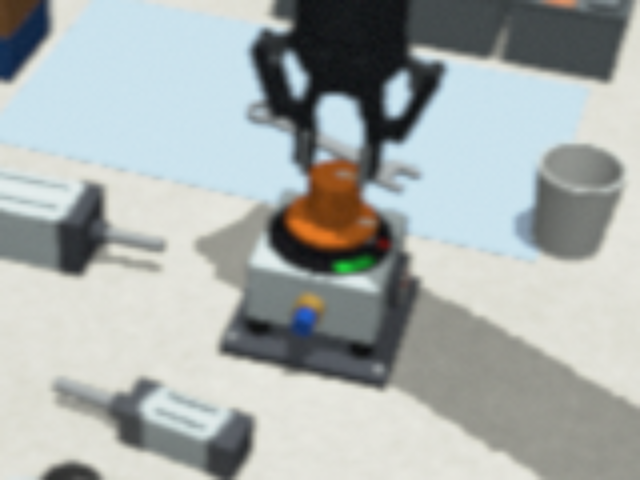

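Run:
```python
from h import *
for n in("side","wrist"):
    p=imaging.capture(n); P=cloud(p).reshape(-1,3)
    d=np.hypot(P[:,0]-.4943,P[:,1]+.1778); m=(d>.024)&(d<.031)&(P[:,2]>.08)&(P[:,2]<.115)
    print(n,m.sum(),np.histogram(P[m][:,2],bins=np.arange(.08,.116,.003))[0], np.median(P[m][:,2]))
    print([np.round(x["centre"],3) for t in("knob_grip","pointer") for x in imaging.place_of(t,p)[:1]])
```

```text
side 101 [16 24  2  0  0  0 20 37  2  0  0  0] 0.10035429562057496
[array([ 0.494, -0.179,  0.124]), array([ 0.462, -0.181,  0.104])]
wrist 2510 [  24  176    0    0    0    0  365 1944    1    0    0    0] 0.10155011788072879
[array([ 0.492, -0.181,  0.125]), array([ 0.46 , -0.18 ,  0.099])]
```

Run:
```python
from h import *
xy=np.load("xy.npy")
for th in (.1,.25,.4,.55,.7,.78):
    arm.move_to([*xy,.1305],down(np.pi/2-th))
    print(th,sensors.read_contact_force().round(2),sensors.read_ft_torque().round(3),sensors.read_tool_pos().round(4),sensors.read_time())
p=imaging.capture("wrist"); cv2.imwrite("pics/w3.png",p["pixels"][...,::-1])
c=imaging.place_of("pointer",p)[0]["centre"]; g=imaging.place_of("green_arc",p)
f=lambda c:np.arctan2(c[1]-xy[1],-(c[0]-xy[0])); print(c,f(c),[(x["centre"],f(x["centre"])) for x in g[:1]])
```

```text
0.1 [-5.09 -2.16 -4.04] [-0.36   1.152 -0.068] [ 0.4938 -0.1776  0.1307] 9.2417
0.25 [-4.87 -1.8  -4.18] [-0.345  1.14  -0.029] [ 0.4939 -0.1777  0.1306] 9.5083
0.4 [-4.95 -1.19 -3.9 ] [-0.417  1.042 -0.088] [ 0.494  -0.1777  0.1307] 9.775
0.55 [-5.01 -1.12 -3.66] [-4.240e-01  1.059e+00  1.000e-03] [ 0.494  -0.1777  0.1307] 10.0417
0.7 [-4.27 -2.23 -3.87] [-0.388  1.027  0.013] [ 0.4941 -0.1778  0.1307] 10.3083
0.78 [-5.26 -1.77 -4.01] [-0.457  1.048 -0.002] [ 0.4941 -0.1778  0.1307] 10.5583
[0.4711, -0.1584, 0.1] 0.6962257975989321 [([0.4565, -0.1545, 0.0873], np.float64(0.5521619858687068))]
```

View pics/w3.png

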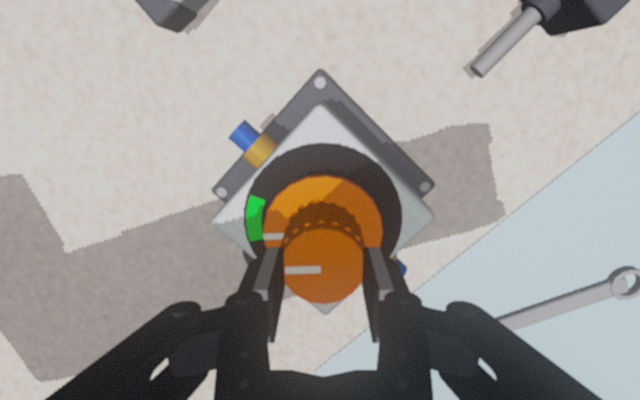

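```bash
cat > probe.py <<'E'
from h import *
xy=np.load("xy.npy")
def fz(): return np.mean([sensors.read_contact_force()[2] for _ in range(3)])
E
python3 - <<'E'
from probe import *
R=down(np.pi/2-.78)
z=.1305; 
while z>.1235:
    z-=.0005; arm.move_l([*xy,z],speed=.02); f=fz(); print(round(z,4),round(f,2),sensors.read_tool_pos()[2].round(4))
    if f>6.5: break
print(sensors.read_time(),sensors.read_ft_torque().round(3))
np.save("z.npy",z)
E
```

```text
0.13 -2.27 0.1304
0.1295 -0.8 0.1302
0.129 0.22 0.1299
0.1285 0.8 0.1296
0.128 2.26 0.1292
0.1275 1.7 0.1287
0.127 1.85 0.1282
0.1265 1.4 0.1278
0.126 2.2 0.1273
0.1255 2.28 0.1267
0.125 2.86 0.1264
0.1245 3.23 0.1261
0.124 4.48 0.1258
0.1235 4.93 0.1255
14.2083 [-0.031  1.76   0.005]
```

Run:
```python
from probe import *
z=.1228; arm.move_l([*xy,z],speed=.02); print(fz(),sensors.read_tool_pos()[2])
th=.78
while th<1.36:
    th+=.025; arm.move_to([*xy,z],down(np.pi/2-th)); arm.pause(.1)
    f=fz(); zz=sensors.read_tool_pos()[2]; m=sensors.read_ft_torque()[2]
    print(round(th,3),round(f,2),zz.round(5),round(m,3))
    if f<3.4 or f>9 or abs(m)>.5: break
    if f<5: z-=.0002
print(sensors.read_time(),th,z)
```

```text
7.565116686429025 0.124993014004079
0.805 7.22 0.12498 0.02
0.83 1.32 0.12407 -0.103
15.1583 0.8300000000000001 0.1228
```

Run:
```python
from probe import *
z=.1228
while z>.114:
    z-=.0007; arm.move_l([*xy,z],speed=.02); f=fz(); m=sensors.read_ft_torque()[2]; print(round(z,4),round(f,2),sensors.read_tool_pos()[2].round(4),round(m,3))
    if f>7.5: break
print(sensors.read_time(),z)
p=imaging.capture("side"); P=cloud(p).reshape(-1,3)
for n in("side","wrist"):
    p=imaging.capture(n); P=cloud(p).reshape(-1,3)
    d=np.hypot(P[:,0]-.4943,P[:,1]+.1778); m=(d>.024)&(d<.031)&(P[:,2]>.08)&(P[:,2]<.115)
    print(n,np.histogram(P[m][:,2],bins=np.arange(.08,.116,.003))[0], np.median(P[m&(P[:,2]>.087)][:,2]))
```

```text
0.1221 2.24 0.1235 -0.143
0.1214 3.44 0.123 -0.067
0.1207 5.17 0.1224 -0.209
0.12 2.83 0.1218 -0.173
0.1193 3.43 0.1211 -0.149
0.1186 4.38 0.1204 -0.169
0.1179 5.05 0.1198 -0.221
0.1172 5.5 0.1191 -0.149
0.1165 7.49 0.1187 -0.21
0.1158 9.84 0.1183 -0.219
17.6583 0.11579999999999994
side [ 2  1 21 38  1  0  1  0  0  0  0  0] 0.08970037265820408
wrist [   0    0  400 1865    2    0    0    0    0    0    0    0] 0.08961901127824104
```

Run:
```python
from probe import *
z=.1158
while fz()>2.5: z+=.0005; arm.move_l([*xy,z],speed=.02)
print(z,fz(),sensors.read_tool_pos())
arm.command_gripper(.6); print(fz()); arm.command_gripper(1.0)
t=sensors.read_tool_pos(); arm.move_l([t[0],t[1],.22],speed=.1)
arm.move_to([.453,-.177,.30],down(0))
p=imaging.capture("wrist"); P=cloud(p); X=P.reshape(-1,3)
d=np.hypot(X[:,0]-.4943,X[:,1]+.1778); m=(d>.024)&(d<.031)&(X[:,2]>.087)&(X[:,2]<.115)
print("skirt",np.median(X[m][:,2]),"top",np.median(X[(d<.015)&(X[:,2]>.12)&(X[:,2]<.15)][:,2]))
c=imaging.place_of("pointer",p)
print([(x["centre"],np.arctan2(x["centre"][1]-xy[1],-(x["centre"][0]-xy[0])),x["confidence"]) for x in c[:1]],sensors.read_time())
cv2.imwrite("pics/w4.png",cv2.resize(p["pixels"][50:200,225:425],(800,600))[...,::-1])
```

```text
0.1183 2.434008993299061 [ 0.49429538 -0.17787699  0.1197119 ]
0.3548570371905555
skirt 0.09149233633801354 top 0.12949033263495027
[([0.4708, -0.1558, 0.0891], np.float64(0.7522993435965099), 0.67)] 21.775
```

View pics/w4.png

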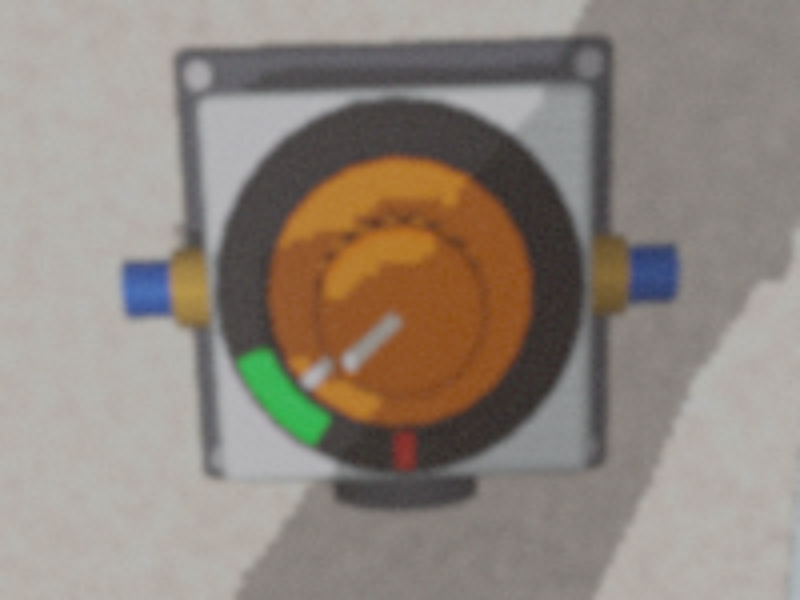

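The crop shows the pointer at about (315,375), inside the green arc that runs from (325,435) to (255,355). The red tick is left behind at (403,450). The knob's top is at 129.5 mm, against 129.2 mm at the start, so it is fully in, and nothing is touching it.

```bash
python3 -c "
from station import order; print(order.hand_in())"
```

```text
the job is handed in; nothing more can be done
None
```

The orange knob was pulled out, turned about 0.8 rad clockwise, felt into the notch in the green arc, pushed home and released; the last look showed it fully in, and the job is handed in (no verdict came back).

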